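Pop open the fuse box on the engine bench

ROBOT

A 6-joint arm with a two-finger parallel gripper is mounted at the origin on the work surface. World frame = base frame: x ahead of the robot, y to its left, z up, the work surface at z = 0. Lengths are in m, angles in degrees, forces in N, time in s.
With the tool pointing down it reaches from about 0.35 to 0.95 m from the base axis. Payload 17.4 kg.
Tool frame: the origin (TCP) lies at the very end of the fingers, on their centre line; the grasp point (between the pads) lies 19 mm behind it (arm.tcp_to_grasp is the distance from the TCP to the grasp point, in m); x points along the fingers, z is the direction in which the jaws open and shut, and the axes are right-handed (so a half turn about x gives the same grasp; the last joint's range is limited). The gripper opens to 93 mm and grips with 3 to 60 N. Pads are 15 mm wide; open, the fingers measure 128 mm over their backs; the gripper's body (75 mm by 188 mm) begins 65 mm behind the grasp point.
Start: joints at [-65.879, 6.646, 82.598, -0, 90.757, -2.166], TCP at [0.299, -0.605, 0.198] pointing down, gripper open.
Joint ranges: [-162.19, 162.19], [-47.58, 125.68], [4.15, 143.07], [-65.23, 245.23], [0.69, 171.88], [-170.13, 170.13]. Speed limits (degrees/s): [108.29, 108.29, 127.2, 180, 180, 180].

INTERFACE

Orientations are given as [roll, pitch, yaw] about the fixed x, y, z axes, in that order (R = Rz(yaw) Ry(pitch) Rx(roll)).
In Python, from cell import arm gives the robot as it stands.
- The arm moves only by the tool carry_out, never from a script. Its argument "series" is a list of rows, each a list of 5 numbers: the shift along the tool's x, y, z in mm, then the turn about the tool's x in degrees, then the opening, from -1 (shut) to 1 (fully open), so that 0 is half open. A call has 1 to 20 rows; each row shifts and turns the commanded pose from where the row before left it, along the tool's axes as they then stand; what a row does not reach is not made up. A row lasts 1/10 s, in which the tool goes at most 50 mm and 8.59 degrees, less where a joint would pass 70% of its speed; a pose out of reach is approached as far as the arm can. A call is refused whole if a number of a shift passes 50 or a number of a turn 8.59, either way. A call with a gripper value outside its range is refused whole. The fingers move at their own pace and stop on an object; "squeeze" is the grip in N (left out, the last holds). Time passes only in rows, so rows that do not move let the fingers close. It gives the time, the measured TCP pose, the force and the opening at its end, in the units of the state.
- arm.get_obs(): the state, without advancing time (a new reading comes with each control period).
- arm.read_camera(name): name is "scene" or "side" or "wrist"; returns (picture, depth): 384x512x3 uint8, blue, green, red; 384x512 float32, m along the optical axis (not along the pixel's ray), 0 where there is no reading.
- arm.calibration(name): a dict with "mtx" (3x3 intrinsics, pixels), "world_to_cam" (4x4, takes a point from world to camera coordinates). Camera axes: x right, y down, z forward; pixel columns grow to the right and rows downward; lengths in m; the calibration is good to about 2 mm. A picture is of the moment at which its call begins: read the wrist's pose just before it. calibration takes no time and is no camera call; for the wrist camera it gives the pose at the moment of the call.
- arm.job_done(): hands the job in, once; it reports no verdict.
The state is a dict: "clock": time; "qpos": joint angles; "joint_velocities": joint speeds; "tau": joint torques, N m; "eef_pos": TCP position; "orientation": TCP orientation; "wrist_force": force on the tool from outside, world axes, zero at the start; "ft_torque": the same for the moment, N m; "width": opening from 0.0 (shut) to 1.0 (fully open).
Only numpy, scipy, OpenCV 4.12 (cv2) and the standard library are available. Lean on these libraries where they do the work, as an engineer would, in place of code of your own. Each camera call takes 0.05 s, during which the arm holds its last target.

TASK

Two low grey boxes with press-to-open doors are bolted to the workshop bench; the wide one is the fuse box. With shut fingertips gently press the fuse box's door fully in, just once, on the ribbed pad near its front edge, and let go so that the door pops up; then keep off it for two seconds and see that it stays open. Leave the narrow box's door shut, and do not pick up or push about any of the loose things on the bench.

Things in the scene. Friction and masses are not known exactly. Their poses are not given: they have to be found in the camera images.
- fuse_box: The fuse box, fixed to the bench: grey painted steel box of 120 x 120 mm (its x, y) and 70 mm high on a 156 x 152 x 6 mm foot plate, under a cap-like grey door of 126 x 132 mm. Origin at the centre of its underside on the bench; -x is its front (the door's free edge), +x its hinge side, y along its width, z up.
- fuse_pad (a point): Middle of the ribbed pad on top of the fuse box's door, where to press: [-0.044, 0, 0.088] in the box's frame when shut, 21 mm in from the free front edge, 104 mm from the hinge. The pad is flat, 50 (y) x 21 mm (x), and moves with the door; z is the door's upward normal. Pressed here the door gives way at 2 to 4 N, sinks 9 mm and then meets a hard stop; open, it holds itself up with under 1 N.
- fuse_door (a joint): Angle (rad) of the fuse box's door about its far edge, 80 mm above the bench. 0 = shut, latched; to 0.65 = open, free edge 75 mm higher; negative = pressed in, to the stop at -0.085. Pressed past -0.05 and let go, it unhooks and springs up to 0.65 in about half a second, following the fingertip, and stays. A lighter press leaves it shut; a second full press hooks it shut again.
- fuse_catch (a joint): Position (m) of the small catch pin inside the fuse box's latch, unseen and not to be touched. 0 = hooked; positive = pushed aside while the door is pressed in; about -0.002 once the door has popped; it goes below -0.005 only when the popped door is pressed down and in again, so that it hooks again.
- relay_box: The narrow box (relays), fixed to the bench, to be left alone: the same make, height and depth as the fuse box, but its door is only 126 x 84 mm (x, y) and its foot plate 156 x 104 mm. Origin at the centre of its underside; -x is its front. The two boxes change places between runs.
- relay_door (a joint): Angle of the narrow box's door (rad), with the same latch: 0 = shut; must stay shut.
- deep_socket: Deep steel socket standing upright, loose bystander; origin at the centre of its underside; 28 mm across, 64 mm tall.
- short_socket: Short steel socket standing upright, loose bystander; origin at the centre of its underside; 32 mm across, 38 mm tall.
- piston: Aluminium engine piston standing upright, loose bystander; 76 mm across, 55 mm tall; origin at the centre of its underside.
- oil_bottle: Grey plastic oil bottle standing upright, loose bystander; 56 mm across, 130 mm tall, standing behind the narrow box; origin at the centre of its underside.
- wrench: Steel wrench lying on the bench along its x axis, loose bystander; about 190 mm long.
- screwdriver: Screwdriver lying on the bench along its x axis, loose bystander; about 200 mm long.
- parts_tray: Open steel tray, loose bystander; 120 x 90 mm (x, y), 30 mm tall; origin at the centre of its underside.

How it is judged (in metres and radians):
On the way, in this order (a step that is already met when the one before it is completed fails the run):
1. the fuse box's door is pressed in by the fingers, at its ribbed pad (value of joint fuse_door below -0.04 rad and horizontal distance between the grasp point and fuse_pad below 0.035 m and contact force between the fingers and fuse_box above 0.5 N), for 0.02 s.
2. the door has popped and stands open for 1.5 s with the robot off the box (value of joint fuse_door above 0.55 rad and contact force between each of the fingers, the arm and fuse_box below 0.5 N), for 1.5 s.
At the end, for the whole second after the job is handed in: The fuse box's door stands open at more than 0.55 rad, at rest and untouched, the narrow box's door is shut (within 0.03 rad), and every loose thing is within 30 mm of where it started (all of step 2 and velocity of joint fuse_door between -0.1 and 0.1 rad/s and value of joint relay_door between -0.03 and 0.03 rad and distance of each of deep_socket, short_socket, piston, oil_bottle, wrench, screwdriver, parts_tray from where it was at the start of the episode below 0.03 m).
It fails at once if the popped door is pressed in a second time (value of joint fuse_catch below -0.005 m).
It fails at once if the narrow box's door is pressed in or opened (more than 0.03 rad) (not (value of joint relay_door between -0.03 and 0.03 rad)).
It fails at once if a box is struck or pressed harder than 60 N (contact force between any of the fingers, the arm and fuse_box above 60 N or contact force between any of the fingers, the arm and relay_box above 60 N).
It fails at once if a loose thing is lifted or pushed more than 30 mm (distance of any of deep_socket, short_socket, piston, oil_bottle, wrench, screwdriver, parts_tray from where it was at the start of the episode above 0.03 m).
It also fails if it takes over 29 s, if anything falls off the work surface, if the arm or the gripper's body presses on something with over 40 N, if the wrist force passes 120 N, or if a joint passes its speed limit or range.

## Working session

There is one attempt and no reset: what is moved stays moved. The work goes in short steps, Python scripts to look and compute and a tool call to move; the robot and the scene stay as the last step left them, time stands still between calls to the robot, and variables do not carry over. Pictures are saved under pics/ and viewed, and the job is handed in when it is done.

Besides the shell and the picture viewer there is one more tool, called after ">>>" by a JSON object that holds its "name" and its "arguments", one argument or row to a line. carry_out: Moves the arm, as the interface text tells. Its arguments: {"type":"object","properties":{"series":{"type":"array","items":{"type":"array","items":{"type":"number"}}},"squeeze":{"type":"number"}},"required":["series"]}

```bash
ls; mkdir -p pics; python3 - <<'E'
from cell import arm
import cv2,numpy as np
print(arm.get_obs())
for n in ["scene","side"]:
    p,d=arm.read_camera(n); cv2.imwrite(f"pics/{n}0.png",p); np.save(f"pics/{n}0.npy",d)
    c=arm.calibration(n); print(n,c); np.savez(f"pics/{n}0c.npz",K=c["mtx"],T=c["world_to_cam"])
E
```

```text
pics
{'clock': 0.0, 'qpos': array([-6.58784136e+01,  6.67300288e+00,  8.26369156e+01, -1.35013674e-03,
        9.07569762e+01, -2.16615341e+00]), 'joint_velocities': array([-0.06006125, -0.01821759, -0.05544354,  0.00053516, -0.03177172,
       -0.03432499]), 'tau': array([-1.46135197e-03, -7.21266031e+01, -6.22607231e+01,  7.79465167e-02,
        2.38658069e-02, -4.52515201e-05]), 'eef_pos': array([ 0.298826  , -0.60498098,  0.19730573]), 'orientation': array([178.99000815,  89.93309171, 115.27773088]), 'wrist_force': array([0.95900449, 0.90617439, 0.02942809]), 'ft_torque': array([ 0.02769247,  0.00446011, -0.01835558]), 'width': 1.0004811669060816}
scene {'mtx': array([[349.70168728,   0.        , 254.52264861],
       [  0.        , 349.70168728, 185.24305963],
       [  0.        ,   0.        ,   1.        ]]), 'world_to_cam': array([[ 0.14779406,  0.98897044, -0.00971539, -0.07216519],
       [ 0.74219173, -0.11739682, -0.6598253 , -0.33560725],
       [-0.65368827,  0.09030757, -0.75135623,  1.36603706],
       [ 0.        ,  0.        ,  0.        ,  1.        ]])}
side {'mtx': array([[432.85225159,   0.        , 260.17232193],
       [  0.        , 432.85225159, 192.0416501 ],
       [  0.        ,   0.        ,   1.        ]]), 'world_to_cam': array([[-0.72371824, -0.69009441, -0.00127506,  0.39653076],
       [-0.33541802,  0.3533743 , -0.87328194,  0.2567815 ],
       [ 0.60309756, -0.63158239, -0.48721353,  0.82309709],
       [ 0.        ,  0.        ,  0.        ,  1.        ]])}
```

View pics/scene0.png

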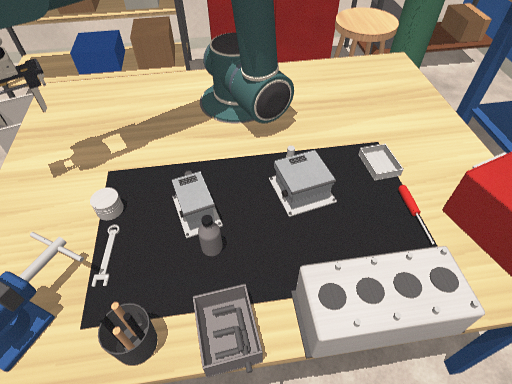

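View pics/side0.png

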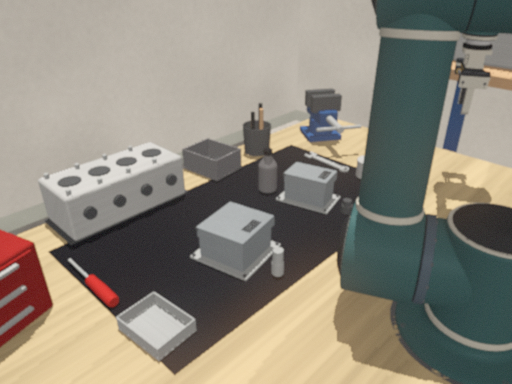

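The scene view shows the wide fuse box at about (303,180) and its dark ribbed pad at (295,158), on the robot's side. The deep socket stands just in front of it at (291,152). The narrow box is at (193,200). Next I'll measure the door top and the pad.

```bash
cat > h.py <<'E'
import numpy as np,cv2
def cloud(n,tag):
    p=cv2.imread(f"pics/{n}{tag}.png"); d=np.load(f"pics/{n}{tag}.npy"); c=np.load(f"pics/{n}{tag}c.npz"); K,T=c["K"],c["T"]
    v,u=np.mgrid[:384,:512]
    P=np.stack([(u-K[0,2])/K[0,0]*d,(v-K[1,2])/K[1,1]*d,d],-1)
    W=(P-T[:3,3])@T[:3,:3]
    W[d==0]=np.nan
    return p,W,K,T
def onplane(K,T,uv,z):
    uv=np.atleast_2d(uv).astype(float)
    r=np.c_[(uv-K[[0,1],[2,2]])/K[0,0],np.ones(len(uv))]@T[:3,:3]
    o=-T[:3,:3].T@T[:3,3]
    return o+r*((z-o[2])/r[:,2])[:,None]
E
python3 - <<'E'
from h import *
for n,roi in [("scene",{"fuse":(265,140,345,220),"relay":(165,165,225,240)}),("side",{"fuse":(190,200,285,275),"relay":(275,155,345,212)})]:
    p,W,K,T=cloud(n,0)
    for k,(a,b,c,d) in roi.items():
        M=np.zeros((384,512),bool); M[b:d,a:c]=1
        m=M&(W[...,2]>.079)&(W[...,2]<.1)
        n_,l,s,_=cv2.connectedComponentsWithStats(m.astype(np.uint8)); i=1+np.argmax(s[1:,4]); m=l==i
        q=W[m]; r=cv2.minAreaRect((q[:,:2]*1000).astype(np.float32))
        print(n,k,m.sum(),"z",np.median(q[:,2]),"rect",r)
        g=cv2.cvtColor(p,cv2.COLOR_BGR2GRAY); me=np.median(g[m]); 
        dk=(cv2.erode(cv2.morphologyEx(m.astype(np.uint8),cv2.MORPH_CLOSE,np.ones((7,7))),np.ones((3,3)))>0)&(g<me*0.72)
        n_,l,s,ce=cv2.connectedComponentsWithStats(dk.astype(np.uint8))
        if n_>1:
            i=1+np.argmax(s[1:,4]); uv=np.argwhere(l==i)[:,::-1]; X=onplane(K,T,uv,.088)
            print("  pad px",s[i],ce[i],X.mean(0),cv2.minAreaRect((X[:,:2]*1000).astype(np.float32)))
p,W,K,T=cloud("scene",0)
cv2.imwrite("pics/crop0.png",cv2.resize(p[130:250,150:350],None,fx=4,fy=4,interpolation=cv2.INTER_CUBIC))
E
```

```text
scene fuse 1646 z 0.08713407292626171 rect ((494.5864562988281, 141.38323974609375), (132.2436981201172, 133.1277618408203), 11.827735900878906)
  pad px [289 155  18  10  97] [297.27835052 159.50515464] [0.45041589 0.13233844 0.088     ] ((450.697021484375, 133.07135009765625), (23.518644332885742, 51.288490295410156), 12.672917366027832)
scene relay 1200 z 0.08727541711516418 rect ((526.0800170898438, -174.49606323242188), (131.47726440429688, 84.0076904296875), 13.764114379882812)
  pad px [178 175  20  11 114] [187.54385965 180.12280702] [ 0.48190761 -0.18563671  0.088     ] ((481.6595153808594, -185.44049072265625), (23.618383407592773, 49.18270492553711), 13.936665534973145)
side fuse 1972 z 0.08723127331308536 rect ((490.795654296875, 142.26048278808594), (131.16827392578125, 135.40721130371094), 12.239904403686523)
  pad px [243 220  17  12 108] [250.87037037 225.62037037] [0.45105128 0.13151007 0.088     ] ((450.95379638671875, 131.27569580078125), (20.941495895385742, 45.815956115722656), 11.900079727172852)
side relay 738 z 0.08698269884620168 rect ((521.9842529296875, -173.77003479003906), (128.8644561767578, 91.57444763183594), 14.255998611450195)
  pad px [320 171  10   8  49] [324.28571429 174.40816327] [ 0.48323607 -0.18786126  0.088     ] ((483.4577941894531, -187.11712646484375), (16.815187454223633, 45.10551834106445), 13.775748252868652)
```

View pics/crop0.png

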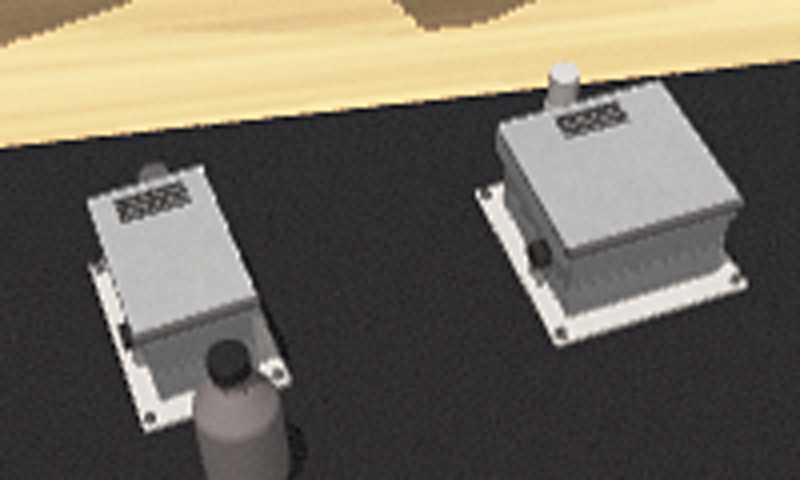

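Both views agree on the fuse pad: (0.451, 0.132, 0.088), box yaw about 12°, and door 126×132 mm. The pad-to-centre distance is also 44 mm, as given. Next I'll work out the move in tool axes.

```bash
cat >> h.py <<'E'
from scipy.spatial.transform import Rotation as Ro
def plan(tgt,yaw=12.3):
    from cell import arm
    o=arm.get_obs(); R=Ro.from_euler('xyz',o['orientation'],degrees=True).as_matrix()
    a=np.radians(yaw+90); want=np.array([np.cos(a),np.sin(a),0])
    l=R.T@want; ang=np.degrees(np.arctan2(-l[1],l[2])); ang=(ang+90)%180-90
    print("t",o['clock'],"pos",o['eef_pos'],"q",o['qpos'].round(1),"F",o['wrist_force'].round(2),"w",round(o['width'],3))
    print("R cols",R.round(3).tolist()); print("shift tool mm",(R.T@(np.array(tgt)-o['eef_pos'])*1000).round(1),"turn",ang.round(2))
E
python3 -c "
from h import *
plan([.4507,.132,.198])"
```

```text
t 0.1 pos [ 0.29884049 -0.60501434  0.19739639] q [-65.9   6.7  82.6   0.   90.8  -2.2] F [-0.61  0.93  0.65] w 1.001
R cols [[-0.0, 0.897, 0.443], [0.001, 0.443, -0.897], [-1.0, 0.0, -0.001]]
shift tool mm [   0.   462.5 -593.5] turn 13.99
```

>>> {"name": "carry_out", "arguments": {
  "series": [
    [0, 13, -17, 0, -1],
    [0, 26, -33, 0, -1],
    [0, 26, -33, 0, -1],
    [0, 26, -33, 0, -1],
    [0, 26, -33, 0, -1],
    [0, 26, -33, 0, -1],
    [0, 26, -33, 0, -1],
    [0, 26, -33, 0, -1],
    [0, 26, -33, 0, -1],
    [0, 26, -33, 0, -1],
    [0, 26, -33, 0, -1],
    [0, 26, -33, 0, -1],
    [0, 26, -33, 0, -1],
    [0, 26, -33, 0, -1],
    [0, 26, -33, 0, -1],
    [0, 26, -33, 0, -1],
    [0, 26, -33, 0, -1],
    [0, 26, -33, 0, -1],
    [0, 7, -12, 7, -1],
    [0, 0, 0, 7, -1]
  ],
  "squeeze": 10
}}

```text
clock: 2.1
eef_pos: [0.4516, 0.1304, 0.1975]
orientation: [-104.1, 89.9, 178.1]
wrist_force: [0.1, -1.2, -1.1]
width: 0.008
```

```bash
python3 - <<'E'
from h import *
from cell import arm
plan([.4507,.132,.118])
c=arm.calibration("wrist");p,d=arm.read_camera("wrist"); cv2.imwrite("pics/wrist1.png",p); np.save("pics/wrist1.npy",d); np.savez("pics/wrist1c.npz",K=c["mtx"],T=c["world_to_cam"])
plan([.4507,.132,.118])
E
```

```text
t 2.1 pos [0.4516415  0.13040059 0.19749418] q [ 13.  -19.6 106.7   0.   92.9  90.8] F [ 0.11 -1.23 -1.1 ] w 0.008
R cols [[-0.001, 0.977, 0.211], [0.0, 0.211, -0.977], [-1.0, -0.001, -0.0]]
shift tool mm [79.5 -0.5 -1.7] turn -0.12
t 2.15 pos [0.45161995 0.12948334 0.19754289] q [ 12.9 -19.6 106.7   0.   92.9  91.2] F [-0.02 -0.41 -0.48] w 0.004
R cols [[-0.001, 0.979, 0.202], [-0.0, 0.202, -0.979], [-1.0, -0.001, 0.0]]
shift tool mm [79.5 -0.3 -2.7] turn -0.62
```

View pics/wrist1.png

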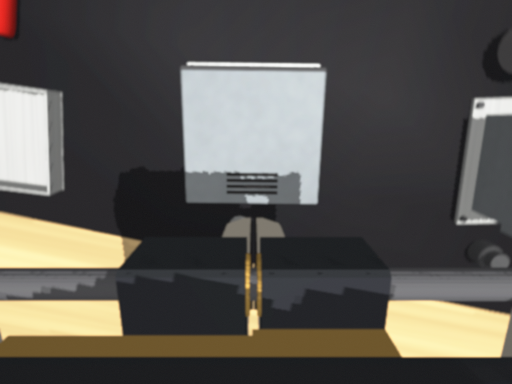

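The wrist view shows the wide door with its pad at about (252,184), squared up to the fingers. The ribs span 227–278 by 173–194. I'll check that point against the earlier measurements.

```bash
python3 - <<'E'
from h import *
p,W,K,T=cloud("wrist",1)
print(onplane(K,T,[[252,184],[227,184],[278,184],[252,173],[252,194],[187,204],[319,204]],.088).round(4)); print(W[184,235:270:10].round(4))
plan([.4507,.132,.100])
E
```

```text
[[0.4484 0.1305 0.088 ]
 [0.4432 0.1546 0.088 ]
 [0.4538 0.1054 0.088 ]
 [0.4592 0.1328 0.088 ]
 [0.4384 0.1284 0.088 ]
 [0.4145 0.1899 0.088 ]
 [0.4424 0.0605 0.088 ]]
[[0.4449 0.1469 0.0882]
 [0.4471 0.1373 0.0886]
 [0.4492 0.1276 0.0887]
 [0.4512 0.118  0.0883]]
t 2.15 pos [0.45161995 0.12948334 0.19754289] q [ 12.9 -19.6 106.7   0.   92.9  91.2] F [-0.02 -0.41 -0.48] w 0.004
R cols [[-0.001, 0.979, 0.202], [-0.0, 0.202, -0.979], [-1.0, -0.001, 0.0]]
shift tool mm [97.5 -0.3 -2.7] turn -0.62
```

The third view agrees within 2 mm. I'll descend to about 10 mm above the pad.

>>> {"name": "carry_out", "arguments": {
  "series": [
    [15, -1, -1, 0, -1],
    [25, 0, 0, 0, -1],
    [25, 0, 0, 0, -1],
    [20, 0, 0, 0, -1],
    [10, 0, 0, 0, -1],
    [3, 0, 0, 0, -1],
    [0, 0, 0, 0, -1],
    [0, 0, 0, 0, -1]
  ]
}}

```text
clock: 2.95
eef_pos: [0.4511, 0.1291, 0.101]
orientation: [89.9, 89.9, 12.3]
wrist_force: [-0.8, 0.2, 0.6]
width: 0.005
```

```bash
python3 -c "
from h import *
plan([.4502,.1317,.088])"
```

```text
t 2.95 pos [0.45108688 0.12913575 0.10095477] q [ 12.9 -17.6 114.2  -0.   83.3  90.5] F [-0.8   0.19  0.64] w 0.005
R cols [[0.001, 0.977, 0.213], [0.0, 0.213, -0.977], [-1.0, 0.001, 0.0]]
shift tool mm [13.  -0.3 -2.7] turn 0.02
```

>>> {"name": "carry_out", "arguments": {
  "series": [
    [3, 0, -1, 0, -1],
    [3, 0, -1, 0, -1],
    [2, 0, 0, 0, -1],
    [2, 0, 0, 0, -1],
    [1, 0, 0, 0, -1],
    [1, 0, 0, 0, -1],
    [1, 0, 0, 0, -1],
    [1, 0, 0, 0, -1],
    [0, 0, 0, 0, -1]
  ]
}}

```text
clock: 3.85
eef_pos: [0.4502, 0.1311, 0.0859]
orientation: [-81.0, 90.0, -158.7]
wrist_force: [-0.5, 0.4, 0.4]
width: 0.006
```

```bash
python3 -c "
from h import *
plan([.4502,.1317,.0805])"
```

```text
t 3.85 pos [0.4502014  0.13105439 0.0859414 ] q [ 13.1 -17.  115.1  -0.   81.9  90.8] F [-0.49  0.37  0.41] w 0.006
R cols [[-0.0, 0.977, 0.213], [-0.0, 0.213, -0.977], [-1.0, -0.0, 0.0]]
shift tool mm [ 5.4  0.1 -0.6] turn -0.02
```

>>> {"name": "carry_out", "arguments": {
  "series": [
    [1, 0, 0, 0, -1],
    [1, 0, 0, 0, -1],
    [1, 0, 0, 0, -1],
    [0, 0, 0, 0, -1]
  ]
}}

```text
clock: 4.25
eef_pos: [0.4502, 0.1311, 0.0829]
orientation: [-90.8, 90.0, -168.5]
wrist_force: [0.2, 0.4, -0.5]
width: 0.003
```

The tip is 5 mm below the expected pad height and there is still no clear force. I'll look before going deeper.

```bash
python3 - <<'E'
from h import *
from cell import arm
o=arm.get_obs();print(o['wrist_force'],o['ft_torque'])
for n in ["scene","side"]:
    p,d=arm.read_camera(n); cv2.imwrite(f"pics/{n}2.png",p); np.save(f"pics/{n}2.npy",d)
    c=arm.calibration(n); np.savez(f"pics/{n}2c.npz",K=c["mtx"],T=c["world_to_cam"])
    q,W,K,T=cloud(n,2)
    # door height vs distance along box x
    a=np.radians(12.3); e=np.array([np.cos(a),np.sin(a)]); c0=np.array([.493,.1408]); 
    D=W[...,:2]-c0; x=D@e; y=D@np.array([-e[1],e[0]])
    for lo in np.arange(-.06,.06,.02):
        m=(x>lo)&(x<lo+.02)&(abs(y)<.055)&(abs(y)>.03)&(W[...,2]>.07)&(W[...,2]<.1)
        W0=cloud(n,0)[1]; 
        m2=m&np.isfinite(W0[...,2])
        print(n,round(lo,2),m.sum(),np.median(W[m][:,2]).round(4),np.median(W0[m2][:,2]).round(4))
    if n=="side": cv2.imwrite("pics/crop2.png",cv2.resize(p[150:290,170:310],None,fx=4,fy=4,interpolation=cv2.INTER_CUBIC))
    else: cv2.imwrite("pics/crop2s.png",cv2.resize(p[110:230,240:370],None,fx=4,fy=4,interpolation=cv2.INTER_CUBIC))
o=arm.get_obs();print(o['wrist_force'],o['ft_torque'])
E
```

```text
[ 0.17487557  0.43299272 -0.50011789] [ 0.1179201  -0.02565844 -0.01939893]
scene -0.06 81 0.0877 0.0879
scene -0.04 91 0.0879 0.0876
scene -0.02 90 0.0871 0.0874
scene 0.0 89 0.0872 0.0872
scene 0.02 98 0.087 0.0875
scene 0.04 103 0.0869 0.087
side -0.06 104 0.0878 0.0876
side -0.04 66 0.0879 0.0875
side -0.02 58 0.0872 0.0875
side 0.0 87 0.0872 0.0872
side 0.02 89 0.0871 0.0873
side 0.04 83 0.0869 0.0868
[-0.20147475  0.43635085  0.34175663] [0.03203639 0.00095512 0.02839429]
```

View pics/crop2.png

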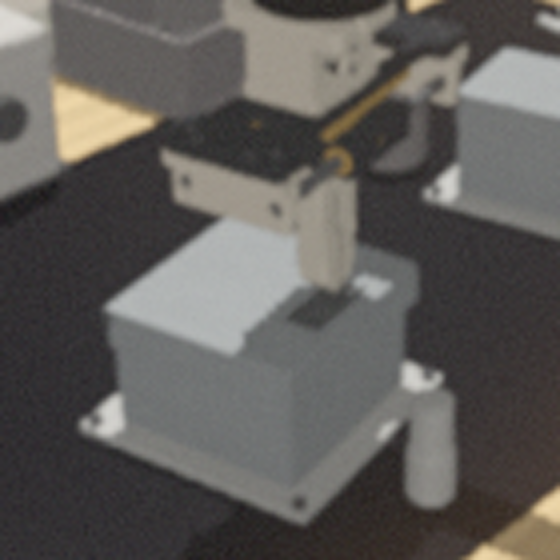

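View pics/crop2s.png

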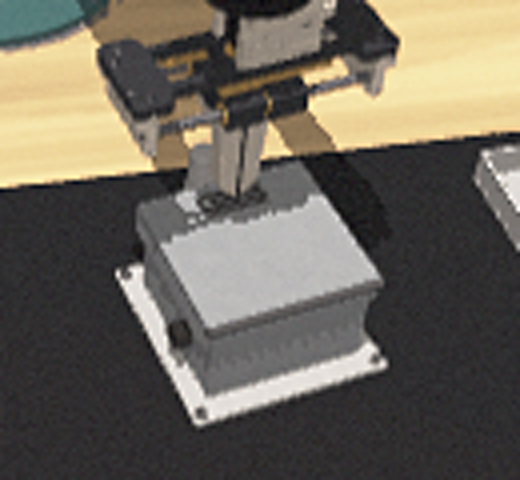

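The door hasn't moved in either view. The tip is just over the middle of the pad, so the shut fingertips end a few mm short of the nominal TCP. From here I'll go by force in 1 mm steps.

>>> {"name": "carry_out", "arguments": {
  "series": [
    [1, 0, 0, 0, -1],
    [1, 0, 0, 0, -1],
    [0, 0, 0, 0, -1]
  ]
}}

```text
clock: 4.65
eef_pos: [0.4502, 0.1311, 0.0809]
orientation: [-86.6, 90.0, -164.3]
wrist_force: [-0.7, -0.8, 0.2]
width: 0.004
```

>>> {"name": "carry_out", "arguments": {
  "series": [
    [1, 0, 0, 0, -1],
    [1, 0, 0, 0, -1],
    [0, 0, 0, 0, -1]
  ]
}}

```text
clock: 4.95
eef_pos: [0.4502, 0.1311, 0.0789]
orientation: [-87.5, 90.0, -165.2]
wrist_force: [0.4, 0.4, -0.3]
width: 0.004
```

```bash
python3 - <<'E'
from h import *
from cell import arm
for n in ["scene","side"]:
    p,d=arm.read_camera(n); cv2.imwrite(f"pics/{n}3.png",p); np.save(f"pics/{n}3.npy",d)
    c=arm.calibration(n); np.savez(f"pics/{n}3c.npz",K=c["mtx"],T=c["world_to_cam"])
    q,W,K,T=cloud(n,3)
    X=W; 
    near=(np.hypot(X[...,0]-.4502,X[...,1]-.1311)<.03)&(X[...,2]<.16)
    z=np.sort(X[near][:,2]); print(n,np.histogram(z,np.arange(.07,.161,.005)))
    pr=lambda P:(K@(T[:3,:3]@np.array(P)+T[:3,3]))
    for zz in (.079,.088,.1):
        h=pr([.4502,.1311,zz]); print(zz,h[:2]/h[2])
    a=np.radians(12.3); e=np.array([np.cos(a),np.sin(a)]); D=W[...,:2]-np.array([.493,.1408]); x=D@e; y=D@np.array([-e[1],e[0]])
    m=(x>-.06)&(x<-.04)&(abs(y)<.06)&(abs(y)>.03)&(W[...,2]>.07)&(W[...,2]<.1); print("front z",np.median(W[m][:,2]))
    b=(slice(170,260),slice(200,290)) if n=="side" else (slice(110,200),slice(250,340))
    cv2.imwrite(f"pics/crop3{n}.png",cv2.resize(p[b],None,fx=6,fy=6,interpolation=cv2.INTER_CUBIC))
print(arm.get_obs()['wrist_force'])
E
```

```text
scene (array([  0,   0,   2, 153,  13,   1,   7,  13,  15,  17,  16,  13,  14,
        19,  17,  18,  19,  15]), array([0.07 , 0.075, 0.08 , 0.085, 0.09 , 0.095, 0.1  , 0.105, 0.11 ,
       0.115, 0.12 , 0.125, 0.13 , 0.135, 0.14 , 0.145, 0.15 , 0.155,
       0.16 ]))
0.079 [296.60660794 161.6880417 ]
0.088 [296.85625054 159.4904638 ]
0.1 [297.19431531 156.51451476]
front z 0.08769824271420279
side (array([ 20,  16,  22, 233,   7,   2,  14,  16,  26,  27,  25,  34,  27,
        28,  26,  27,  25,  28]), array([0.07 , 0.075, 0.08 , 0.085, 0.09 , 0.095, 0.1  , 0.105, 0.11 ,
       0.115, 0.12 , 0.125, 0.13 , 0.135, 0.14 , 0.145, 0.15 , 0.155,
       0.16 ]))
0.079 [251.34056051 229.00401371]
0.088 [251.29546589 225.66020131]
0.1 [251.23470098 221.15442034]
front z 0.08780717308207442
[-1.01686913 -0.13975248 -0.54852997]
```

View pics/crop3side.png

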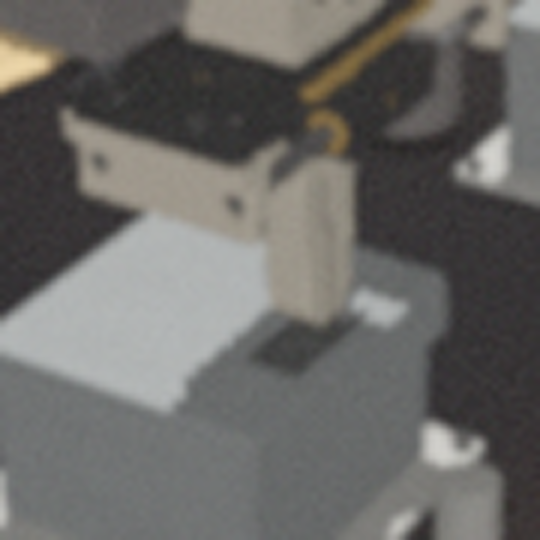

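View pics/crop3scene.png

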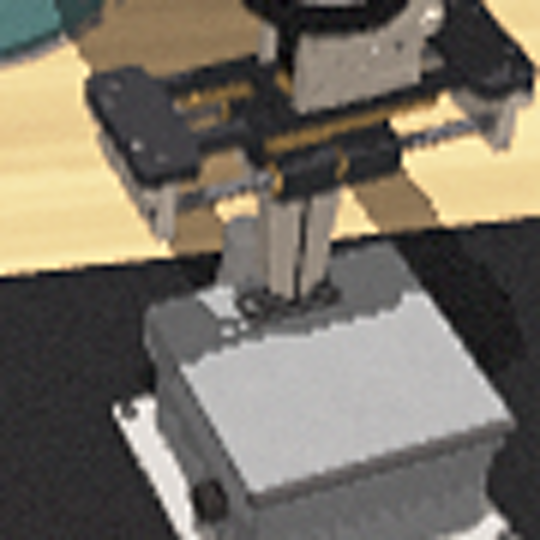

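The depth data and both crops put the shut fingertips at z of about 0.095, still 7–10 mm above the pad and centred over it. So the reported TCP reads about 16 mm lower than the visible tips. I'll keep stepping down on force.

>>> {"name": "carry_out", "arguments": {
  "series": [
    [1, 0, 0, 0, -1],
    [1, 0, 0, 0, -1],
    [1, 0, 0, 0, -1],
    [1, 0, 0, 0, -1],
    [0, 0, 0, 0, -1]
  ]
}}

```text
clock: 5.55
eef_pos: [0.4502, 0.1311, 0.0748]
orientation: [-95.6, 90.0, -173.3]
wrist_force: [-1.0, -1.4, -0.0]
width: 0.005
```

>>> {"name": "carry_out", "arguments": {
  "series": [
    [1, 0, 0, 0, -1],
    [1, 0, 0, 0, -1],
    [0, 0, 0, 0, -1]
  ]
}}

```text
clock: 5.85
eef_pos: [0.4502, 0.1311, 0.0729]
orientation: [-79.3, 90.0, -157.0]
wrist_force: [-0.9, -0.5, -0.3]
width: 0.004
```

>>> {"name": "carry_out", "arguments": {
  "series": [
    [1, 0, 0, 0, -1],
    [1, 0, 0, 0, -1],
    [0, 0, 0, 0, -1]
  ]
}}

```text
clock: 6.15
eef_pos: [0.4502, 0.1311, 0.0709]
orientation: [-90.7, 90.0, -168.4]
wrist_force: [-0.5, -0.1, 0.2]
width: 0.004
```

>>> {"name": "carry_out", "arguments": {
  "series": [
    [1, 0, 0, 0, -1],
    [0, 0, 0, 0, -1]
  ]
}}

```text
clock: 6.35
eef_pos: [0.4502, 0.1311, 0.0699]
orientation: [-88.3, 90.0, -166.0]
wrist_force: [0.9, -0.2, 0.1]
width: 0.007
```

>>> {"name": "carry_out", "arguments": {
  "series": [
    [1, 0, 0, 0, -1],
    [0, 0, 0, 0, -1]
  ]
}}

```text
clock: 6.55
eef_pos: [0.4502, 0.1311, 0.0689]
orientation: [-95.4, 90.0, -173.1]
wrist_force: [-0.5, -0.3, 0.0]
width: 0.01
```

```bash
python3 - <<'E'
from h import *
from cell import arm
for n in ["side","scene"]:
    p,d=arm.read_camera(n); cv2.imwrite(f"pics/{n}4.png",p); np.save(f"pics/{n}4.npy",d)
    c=arm.calibration(n); np.savez(f"pics/{n}4c.npz",K=c["mtx"],T=c["world_to_cam"])
    q,W,K,T=cloud(n,4)
    a=np.radians(12.3); e=np.array([np.cos(a),np.sin(a)]); D=W[...,:2]-np.array([.493,.1408]); x=D@e; y=D@np.array([-e[1],e[0]])
    m=(x>-.06)&(x<-.04)&(abs(y)<.06)&(abs(y)>.03)&(W[...,2]>.07)&(W[...,2]<.1); print("front z",np.median(W[m][:,2]))
    b=(slice(170,260),slice(200,290)) if n=="side" else (slice(110,200),slice(250,340))
    cv2.imwrite(f"pics/crop4{n}.png",cv2.resize(p[b],None,fx=6,fy=6,interpolation=cv2.INTER_CUBIC))
    print(arm.get_obs()['wrist_force'])
E
```

```text
front z 0.08777939578922114
[ 0.27328554 -0.09890994  0.27241742]
front z 0.08755143184915656
[ 0.4634908  -0.28881693 -0.0071551 ]
```

View pics/crop4side.png

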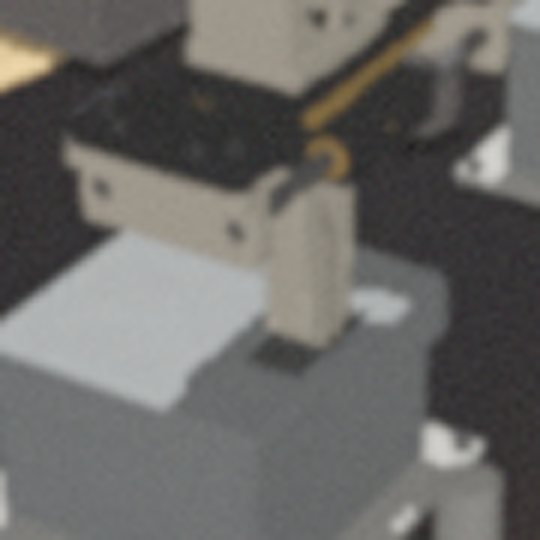

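View pics/crop4scene.png

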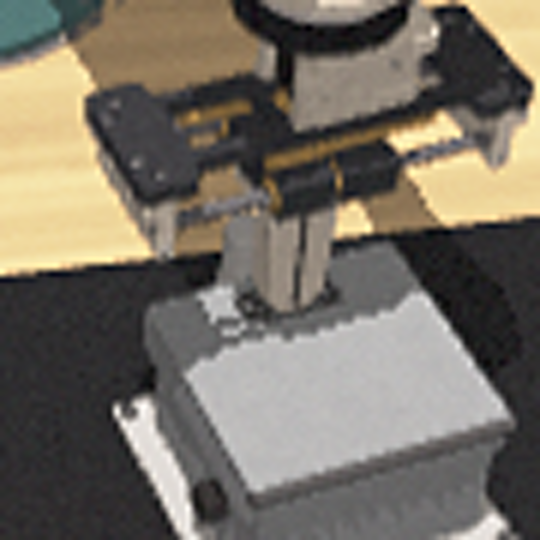

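The tip now sits at or just above the middle of the pad: side crop (318,346), scene crop (293,312). The door is still level. I'll keep going in 1 mm steps.

>>> {"name": "carry_out", "arguments": {
  "series": [
    [1, 0, 0, 0, -1],
    [0, 0, 0, 0, -1]
  ]
}}

```text
clock: 6.85
eef_pos: [0.4503, 0.1311, 0.0681]
orientation: [112.8, 90.0, 35.1]
wrist_force: [0.8, 0.1, 1.7]
width: 0.009
```

>>> {"name": "carry_out", "arguments": {
  "series": [
    [1, 0, 0, 0, -1],
    [0, 0, 0, 0, -1]
  ]
}}

```text
clock: 7.05
eef_pos: [0.4502, 0.1311, 0.0671]
orientation: [133.6, 90.0, 55.9]
wrist_force: [-2.5, -1.0, 2.9]
width: 0.005
```

>>> {"name": "carry_out", "arguments": {
  "series": [
    [1, 0, 0, 0, -1],
    [0, 0, 0, 0, -1]
  ]
}}

```text
clock: 7.25
eef_pos: [0.4502, 0.1311, 0.0659]
orientation: [-91.0, 90.0, -168.7]
wrist_force: [-1.4, 0.2, 2.1]
width: 0.01
```

Contact came at a reported z of about 0.0685, with 2–3 N now. The latch needs more than 5.2 mm and the hard stop is at 9 mm, so I'll go to about 7.5 mm.

>>> {"name": "carry_out", "arguments": {
  "series": [
    [1, 0, 0, 0, -1],
    [1, 0, 0, 0, -1],
    [0, 0, 0, 0, -1]
  ]
}}

```text
clock: 7.55
eef_pos: [0.4502, 0.1311, 0.0642]
orientation: [-145.9, 90.0, 136.3]
wrist_force: [-2.3, -0.1, 3.1]
width: 0.008
```

>>> {"name": "carry_out", "arguments": {
  "series": [
    [1, 0, 0, 0, -1],
    [1, 0, 0, 0, -1],
    [0, 0, 0, 0, -1]
  ]
}}

```text
clock: 7.85
eef_pos: [0.4502, 0.1311, 0.0618]
orientation: [-85.6, 90.0, -163.3]
wrist_force: [-2.1, -0.7, 2.3]
width: 0.002
```

>>> {"name": "carry_out", "arguments": {
  "series": [
    [1, 0, 0, 0, -1],
    [0, 0, 0, 0, -1]
  ]
}}

```text
clock: 8.05
eef_pos: [0.4502, 0.1311, 0.0609]
orientation: [-77.5, 90.0, -155.2]
wrist_force: [-2.7, -0.5, 2.9]
width: 0.009
```

```bash
python3 - <<'E'
from h import *
from cell import arm
for n in ["scene","side"]:
    p,d=arm.read_camera(n); cv2.imwrite(f"pics/{n}5.png",p); np.save(f"pics/{n}5.npy",d)
    c=arm.calibration(n); np.savez(f"pics/{n}5c.npz",K=c["mtx"],T=c["world_to_cam"])
    q,W,K,T=cloud(n,5)
    a=np.radians(12.3); e=np.array([np.cos(a),np.sin(a)]); D=W[...,:2]-np.array([.493,.1408]); x=D@e; y=D@np.array([-e[1],e[0]])
    for lo in (-.055,-.02,.02):
        m=(x>lo)&(x<lo+.02)&(abs(y)<.06)&(abs(y)>.02)&(W[...,2]>.065)&(W[...,2]<.092); print(n,lo,"z",np.median(W[m][:,2]))
    print(arm.get_obs()['wrist_force'])
E
```

```text
scene -0.055 z 0.0797168851546219
scene -0.02 z 0.08195389890159852
scene 0.02 z 0.08459975915072245
[-2.31285124 -0.50813609  3.10191451]
side -0.055 z 0.07984623720639952
side -0.02 z 0.08211151802534257
side 0.02 z 0.08483152522544048
[-1.82446027 -0.62329516  2.41411438]
```

The door has sunk 8 mm at the pad (about -0.077 rad), past the -0.05 release point and short of the stop. Now I'll let go straight up and keep clear.

>>> {"name": "carry_out", "arguments": {
  "series": [
    [-8, 0, 0, 0, -1],
    [-15, 0, 0, 0, -1],
    [-20, 0, 0, 0, -1],
    [-25, 0, 0, 0, -1],
    [-25, 0, 0, 0, -1],
    [-25, 0, 0, 0, -1],
    [-25, 0, 0, 0, -1],
    [-25, 0, 0, 0, -1],
    [-20, 0, 0, 0, -1],
    [-10, 0, 0, 0, -1],
    [0, 0, 0, 0, -1],
    [0, 0, 0, 0, -1]
  ]
}}

```text
clock: 9.35
eef_pos: [0.4501, 0.131, 0.2585]
orientation: [-89.8, 90.0, -167.5]
wrist_force: [-0.6, 0.0, 0.1]
width: 0.005
```

>>> {"name": "carry_out", "arguments": {
  "series": [
    [0, 0, 0, 0, -1],
    [0, 0, 0, 0, -1],
    [0, 0, 0, 0, -1],
    [0, 0, 0, 0, -1],
    [0, 0, 0, 0, -1],
    [0, 0, 0, 0, -1],
    [0, 0, 0, 0, -1],
    [0, 0, 0, 0, -1],
    [0, 0, 0, 0, -1],
    [0, 0, 0, 0, -1],
    [0, 0, 0, 0, -1],
    [0, 0, 0, 0, -1],
    [0, 0, 0, 0, -1],
    [0, 0, 0, 0, -1],
    [0, 0, 0, 0, -1],
    [0, 0, 0, 0, -1],
    [0, 0, 0, 0, -1],
    [0, 0, 0, 0, -1],
    [0, 0, 0, 0, -1],
    [0, 0, 0, 0, -1]
  ]
}}

```text
clock: 11.35
eef_pos: [0.4502, 0.1311, 0.259]
orientation: [-91.2, 90.0, -168.9]
wrist_force: [-0.1, 0.9, -0.6]
width: 0.003
```

```bash
python3 - <<'E'
from h import *
from cell import arm
for n in ["scene","side"]:
    p,d=arm.read_camera(n); cv2.imwrite(f"pics/{n}6.png",p); np.save(f"pics/{n}6.npy",d)
    c=arm.calibration(n); np.savez(f"pics/{n}6c.npz",K=c["mtx"],T=c["world_to_cam"])
    q,W,K,T=cloud(n,6)
    a=np.radians(12.3); e=np.array([np.cos(a),np.sin(a)]); D=W[...,:2]-np.array([.493,.1408]); x=D@e; y=D@np.array([-e[1],e[0]])
    m=(x>-.04)&(x<.06)&(abs(y)<.06)&(W[...,2]>.082)&(W[...,2]<.17)
    if m.sum()>50: f=np.polyfit(x[m],W[...,2][m],1); print(n,m.sum(),"angle",-np.arctan(f[0]))
    m=(abs(W[...,0]-.525)<.05)&(abs(W[...,1]+.174)<.03)&(W[...,2]>.07)&(W[...,2]<.1); print("relay z",np.percentile(W[m][:,2],[10,50,90]))
print(arm.get_obs())
E
```

```text
scene 1782 angle 0.6506420370999976
relay z [0.08588473 0.08744587 0.08926959]
side 420 angle 0.6142778534857553
relay z [0.08572738 0.08728134 0.08879427]
{'clock': 11.45, 'qpos': array([ 1.31173622e+01, -2.00043235e+01,  1.01387375e+02,  5.51098273e-04,
        9.86169808e+01,  9.08312080e+01]), 'joint_velocities': array([-0.05781809, -0.00377634,  0.03527862,  0.02215584, -0.00202853,
       -0.02062522]), 'tau': array([-1.10415947e-04, -3.37742293e+01, -6.27917075e+01,  1.36894640e-02,
       -7.87246157e-02, -2.07158399e-05]), 'eef_pos': array([0.4502293 , 0.13110182, 0.25906486]), 'orientation': array([-175.79155085,   89.99945417,  106.49468599]), 'wrist_force': array([ 0.81761334, -0.76888268, -0.00505995]), 'ft_torque': array([ 0.01258936, -0.01075255,  0.00731002]), 'width': 0.005566536620786725}
```

View pics/scene6.png

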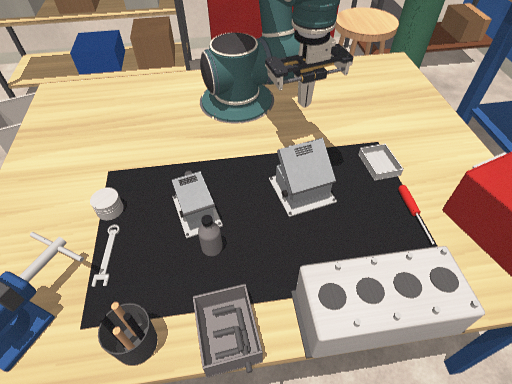

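View pics/side6.png

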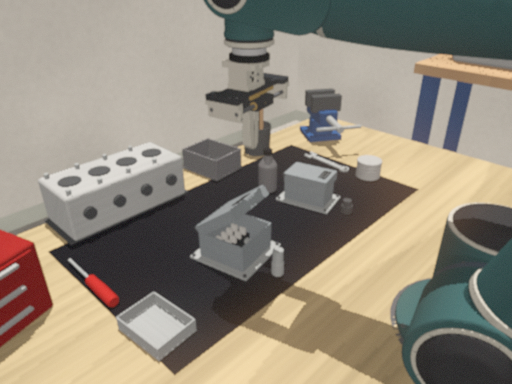

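The fuse door stands open, at (303,170) in the scene view and (235,215) in the side view. The arm is well above it. The narrow box at (193,200) is shut, and the loose things are where they were.

```bash
python3 -c "
from cell import arm
print(arm.job_done())"
```

```text
the job is handed in; nothing more can be done
None
```

I pressed the fuse box's door once on its ribbed pad with shut fingertips and let go. It popped open and was still open two seconds later, so I handed the job in at about 11.5 s.

- **Press:** the wrist force on the door stayed around 2–3 N upward. Both cameras showed the door 8 mm in at the pad (about -0.077 rad), past the -0.05 release point and just short of the hard stop.
- **Door open:** I measured 0.65 rad in the scene view and 0.61 rad in the side view, which saw less of the door. I did not track the exact moment it settled.
- **Clear of the box:** the wrist force was about 1 N (noise level) and the fingers were about 100 mm above the open door.
- **Everything else:** the narrow box's door measured flat at 87 mm, as at the start. The loose things look unmoved in the pictures, but I only compared them by eye.

**One disagreement:** the shut fingertips touched the pad only when the reported TCP was about 0.0685 m, roughly 19 mm below the pad's 0.088 m. I therefore did the last part of the descent in 1 mm steps, going by force and pictures instead of the reported height.

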